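# Unlock the salon's instrument box and open it

### The job

Unlock the grey steel instrument box with the red-headed key: stand the key in the keyhole in the lid and let go of it, then take a fresh grip on it to push it fully home and turn it a quarter turn clockwise. Leave the key turned in the lock and raise the lid by its handle until it stands by itself well past half-way up; do not disturb the nippers, the jar or the polish bottle.

Things in the scene. Friction and masses are not known exactly. Their poses are not given: they have to be found in the camera images.
- key: Cabinet key, 66 mm long, 30 g, lying flat on the diary. Red plastic head 36 mm long (x), 34 wide (y), 10 thick (z), side edges flat and parallel; round neck 5 mm thick, 10 long; flat steel bit 20 mm long, 10 wide, 4 thick, rounded tip; same either way round. Origin: middle of the head's underside, 5 mm under the key's mid-plane; x to the tip, z up.
- key_shoulder (a point): Point on the key's axis where the head ends and the neck begins, 18 mm from the origin along x; axes as the key's.
- key_tip (a point): End of the key's bit on its axis, 48 mm from the origin along x, 30 mm beyond the shoulder; axes as the key's.
- diary: Blue hardback appointment diary, 148 mm (x) by 105 mm (y), 22 mm thick, fixed on the table; origin: centre of its underside, z up. The key lies on it, square to its long right-hand (-y) edge within 8 degrees, tip pointing to the diary's +y; the outer half of the head (15 to 21 mm) juts out over that edge, 22 mm above the table.
- lockbox: Grey steel lockable instrument box fixed to the table, 200 mm front to back (x), 300 mm wide (y), 90 mm high without its lid; origin: centre of its underside; x points to its back (the hinge), -x is its front, y to its left, z up. Turned up to about 20 degrees either way.
- keyhole (a point): Centre of the keyhole's mouth, on top of the brass lock plate (34 mm square, 97 mm above the table with the lid closed), 30 mm behind the box's front and 75 mm left of its middle. Axes as the lid's: x to the hinge, y left, z out of the lid. The slot is 12 mm along y, 6 mm along x and 30 mm deep: 1 mm of room all round the bit. The key fits either way round.
- barrel (a joint): Lock barrel under the 7 mm plate, rad: 0 locked (start), grows as the key turns clockwise from above, stop at 1.6. The key turns only when its shoulder is within 3 mm of the plate (the neck is then in the plate), and once turned cannot come out. Friction 0.04 Nm; the key has 0.2 rad of play in it. The hidden cam frees the lid from about 1.1.
- lid (a joint): Lid angle, rad: 0 closed, grows as its front edge rises, stop at 1.4. A stiff hinge: it stays where it is left; lifting at the handle takes about 6 N.
- lid_handle (a point): Middle of the lid's steel bar handle, 10 mm in diameter, running 84 mm along y, 36 mm above the lid's top (132 mm above the table when closed), on the line of the keyhole, 60 mm to the right of the box's middle. Axes as the lid's.
- lid_hinge (a point): Middle of the lid's hinge line, which runs along the box's y at its back upper edge, 90 mm above the table; the keyhole and handle are 170 mm in front of it. Axes as the lid's.
- nippers: Steel cuticle nippers lying flat, 95 mm long, 40 mm wide, 9 mm high. Leave alone.
- jar: Closed amber glass jar, 72 mm in diameter, 100 mm high; origin: centre of its underside. Leave alone.
- polish: Small red bottle of nail polish with a black cap, 30 mm in diameter, 62 mm high; origin: centre of its underside. Leave alone.
Things that resemble listed ones, but are neither listed nor needed, are in the scene too. There is more than one size of the key; the one meant has the size given above.

How it is judged (in metres and radians):
On the way, in this order (a step that is already met when the one before it is completed fails the run):
1. the key stands in the keyhole, its bit at least 8 mm in, let go of by the fingers, the lock not yet turned (z of key_tip in the frame of keyhole below -0.008 m and horizontal distance between key_tip and keyhole below 0.008 m and contact force between the fingers and key below 0.05 N and value of joint barrel below 0.3 rad and value of joint lid below 0.05 rad), for 0.2 s.
2. the key is fully home (shoulder within 4 mm of the lock plate) and the barrel is turned at least 1.2 rad (z of key_shoulder in the frame of keyhole below 0.004 m and distance between key_shoulder and keyhole below 0.007 m and value of joint barrel above 1.2 rad and value of joint lid below 0.1 rad), for 0.1 s.
At the end, for the whole second after the job is handed in: The lid stands still by itself at 0.85 rad (49 degrees) or more, the key is still in the lock, home within 8 mm, and turned (barrel past 1.1 rad), nothing is held, and the nippers, jar and polish bottle are within 30 mm of where they were, jar and bottle upright (value of joint lid above 0.85 rad and not (velocity of joint lid above 0.05 rad/s) and velocity of joint lid above -0.05 rad/s and value of joint barrel above 1.1 rad and distance between key_shoulder and keyhole below 0.008 m and contact force between the fingers and key below 0.05 N and contact force between the fingers and lockbox below 0.05 N and distance of each of nippers, jar, polish from where it was at the start of the episode below 0.03 m and angle between each of jar, polish's own z axis and vertical below 0.2 rad); the robot touches nothing.
It fails at once if the nippers, the jar or the polish bottle is pushed more than 30 mm or knocked over (distance of any of nippers, jar, polish from where it was at the start of the episode above 0.03 m or angle between any of jar, polish's own z axis and vertical above 0.5 rad).
It also fails if it takes over 72 s, if anything falls off the work surface, if the arm or the gripper's body presses on something with over 40 N, if the wrist force passes 120 N, or if a joint passes its speed limit or range.

### The arm

A 7-joint arm with a two-finger parallel gripper is mounted at the origin on the work surface. World frame = base frame: x ahead of the robot, y to its left, z up, the work surface at z = 0. Lengths are in mm, angles in rad, forces in N, time in s.
With the tool pointing down it reaches from about 425 to 800 mm from the base axis. Payload 8.3 kg.
Tool frame: the origin (TCP) lies at the very end of the fingers, on their centre line; the grasp point (between the pads) lies 19 mm behind it (r.pinch_z is the distance from the TCP to the grasp point, in mm); z points along the fingers, y is the line along which they close (so a half turn about z gives the same grasp; the last joint's range is limited). The gripper opens to 85 mm and grips with 20 to 120 N. Pads are 22 mm wide; open, the fingers measure 114 mm over their backs; the gripper's body (76 mm by 85 mm) begins 54 mm behind the grasp point. The pads swing forward as they close: fully open they stand 13 mm farther back than shut.
Start: joints at [1.177, 0.383, 0.016, 1.37, -0.006, 1.388, -0.046], TCP at [203.036, -591.083, 231.279] pointing down, gripper open.
Joint ranges: [-2.95, 2.95], [-0.25, 2.06], [-1.52, 1.56], [0.18, 2.33], [-1.44, 4.58], [0.02, 2.06], [-3.01, 3.01]. Speed limits (rad/s): [2.39, 2.39, 3.01, 3.01, 3.14, 3.14, 3.14].

### API

Orientations are given as a 3x3 rotation matrix whose columns are the frame's x, y, z axes.
In Python, from bench import r gives the robot as it stands. The module is installed in compiled form; this text tells all that it offers.
- The arm moves only by the tool apply_moves, never from a script. Its argument "deltas" is text: rows parted by semicolons, each of 5 numbers parted by spaces: the closure, from -1 (fully open) to 1 (shut), then the shift along the world's x, y, z in m, then the turn about the world's z in degrees. In form: gripper dx dy dz twist; .... A call has 1 to 8 rows; each row is the pose to reach, as a shift and turn from the pose commanded when the call began; what a row does not reach only later rows make up. A row lasts 1/10 s, in which the tool goes at most 50 mm and 8.59 degrees, less where a joint would pass 70% of its speed; a pose out of reach is approached as far as the arm can. A call with a gripper value outside its range is refused whole. The fingers move at their own pace and stop on an object; the grip force is fixed at half the most. Time passes only in rows, so rows that repeat a pose let the fingers close. It gives the time, the measured TCP pose, the force, the opening and the grip force at its end, in the units of the state.
- r.observe(): the state, without advancing time (a new reading comes with each control period).
- r.camera(name): name is "scene" or "side" or "wrist"; returns (picture, depth): 384x512x3 uint8, blue, green, red; 384x512 float32, mm along the optical axis (not along the pixel's ray), 0 where there is no reading.
- r.calibration(name): a dict with "mtx" (3x3 intrinsics, pixels), "distortion" ([k1, k2, p1, p2, k3] as OpenCV has them; the pictures are not rectified), "extrinsics" (4x4, takes a point from camera to world coordinates). Camera axes: x right, y down, z forward; pixel columns grow to the right and rows downward; lengths in mm; the calibration is good to about 2 mm. A picture is of the moment at which its call begins: read the wrist's pose just before it. calibration takes no time and is no camera call; for the wrist camera it gives the pose at the moment of the call.
- r.sign_off(): hands the job in; it is judged then, once.
Trained networks look in the newest picture that a camera, given by its name, has taken for a name from the list of things; names that differ only in an ending like _2 or _b are one class to them, and where a whole thing is asked for, a point or a joint stands for the part that bears it (a point fixed in the world has none). Each returns a list of dicts, best first, with "p" (0 to 1); they miss things now and then, are a little off and sometimes report something else, mostly with a low value. They report only what shows in the picture. A call takes as long as a camera call. They do not tell look-alikes from the thing itself.
- r.outline_of(label, camera): "pixels" (384x512 bool, what is visible of it) and "box" ([left, top, right, bottom] in pixels, round what is visible of it).
The state is a dict: "time_s": time; "joint_positions": joint angles; "joint_velocities": joint speeds; "tau": joint torques, N m; "ee_pos": TCP position; "tcp_rot": TCP orientation; "force": force on the tool from outside, world axes, zero at the start; "moment": the same for the moment, N m; "opening": opening from 0.0 (shut) to 1.0 (fully open); "grasp_force": force on a finger pad.
Only numpy, scipy, OpenCV 4.12 (cv2) and the standard library are available. Lean on these libraries where they do the work, as an engineer would, in place of code of your own. Each camera call takes 0.05 s, during which the arm holds its last target. There are 200 camera calls.

## Working session

There is one attempt and no reset: what is moved stays moved. The work goes in short steps, Python scripts to look and compute and a tool call to move; the robot and the scene stay as the last step left them, time stands still between calls to the robot, and variables do not carry over. Pictures are saved under pics/ and viewed, at most 14 in all, crops included, and the job is handed in when it is done.

Besides the shell and the picture viewer there is one more tool, called after ">>>" by a JSON object that holds its "fn" and its "kwargs". apply_moves: Moves the arm, as the interface text tells. Its arguments: {"type":"object","properties":{"deltas":{"type":"string"}},"required":["deltas"]}

```bash
mkdir -p pics
cat > h.py <<'E'
import numpy as np, cv2
from bench import r
np.set_printoptions(precision=1,suppress=True)
def world(cam,dep,px,c=None):
    c=c or r.calibration(cam); px=np.asarray(px,float).reshape(-1,2)
    u=cv2.undistortPoints(px.reshape(-1,1,2),c["mtx"],np.array(c["distortion"])).reshape(-1,2)
    d=dep[px[:,1].astype(int),px[:,0].astype(int)]
    P=np.c_[u*d[:,None],d,np.ones(len(d))]
    return (P@np.array(c["extrinsics"]).T)[:,:3][d>0]
def mask_pts(cam,dep,m,c=None):
    v,u=np.nonzero(m); return world(cam,dep,np.c_[u,v],c)
def onplane(cam,px,z,c=None):
    c=c or r.calibration(cam); E=np.array(c["extrinsics"])
    u=cv2.undistortPoints(np.asarray(px,float).reshape(-1,1,2),c["mtx"],np.array(c["distortion"])).reshape(-1,2)
    d=np.c_[u,np.ones(len(u))]@E[:3,:3].T; o=E[:3,3]
    return o+d*((z-o[2])/d[:,2])[:,None]
E
python3 - <<'E'
from h import *
ims=[]
for cam in("scene","side"):
    im,d=r.camera(cam); c=r.calibration(cam); np.savez(cam+".npz",im=im,d=d)
    for l in("key","diary","lockbox","keyhole","lid_handle","nippers","jar","polish"):
        for o in r.outline_of(l,cam)[:4]:
            P=mask_pts(cam,d,o["pixels"],c)
            if len(P):print(cam,l,round(o["p"],2),np.array(o["box"]),np.median(P,0),P.min(0),P.max(0))
    cv2.imwrite(f"pics/{cam}.png",cv2.resize(im,(800,600)))
o=r.observe();print(o["force"],o["tcp_rot"])
E
```

```text
scene key 0.96 [ 88.  274.4 117.8 300.7] [ 568.  -495.    13.5] [ 507.  -517.1   -5.2] [ 601.  -462.4   20.7]
scene key 0.62 [142.9 239.  169.4 250.6] [ 530.4 -337.6   31.5] [ 509.2 -363.1   -2.7] [ 545.1 -295.2   36.6]
scene diary 0.66 [137.7 200.7 198.8 266.4] [ 522.4 -284.4   22.3] [ 419.1 -347.6   -4.3] [ 596.8 -219.8   33.3]
scene lockbox 0.71 [231.2 116.  364.4 228.9] [592.   81.8  95.7] [381.4 -64.3  -4.6] [691.9 318.6 140.2]
scene lockbox 0.41 [229.8 115.7 360.9 214.6] [575.9  89.6  96.4] [444.5 -64.2  68.5] [690.9 264.8 140.2]
scene keyhole 0.97 [229.6 117.5 365.2 209.2] [575.6  90.4  96.3] [399.6 -64.3  -2.9] [691.9 321.4 140.2]
scene lid_handle 0.92 [233.1 118.9 362.2 212.7] [575.9  89.5  96.4] [376.8 -64.2  -4. ] [690.8 264.8 140.2]
scene nippers 0.52 [179.8 275.3 215.9 294. ] [ 679.4 -286.4    7.7] [ 647.4 -339.9   -0.1] [ 689.1 -247.8   15.8]
scene nippers 0.48 [373.  111.3 401.6 151.7] [621.7 404.6  73.5] [544.5 384.9  -3.1] [647.9 508.2 106.4]
scene jar 0.62 [375.3 110.1 402.3 151.9] [620.6 403.9  74. ] [542.4 384.9   2.4] [647.9 508.2 106.4]
scene jar 0.59 [338.4 102
[... 305 characters left out ...]
ox 0.73 [174.9 183.2 285.7 287.9] [555.1 159.   94.9] [ 441.3 -151.2   -2.9] [691.  268.9 139.9]
side keyhole 0.98 [177.9 186.5 285.7 269.5] [561.8 131.5  95.5] [ 441.3 -183.8   -3.6] [741.4 268.9 139.9]
side lid_handle 0.74 [174.9 184.7 283.8 272.9] [560.3 132.1  95.5] [ 441.3 -175.9   -4.6] [731.  268.9 139.9]
side nippers 0.5 [234.4 165.  244.6 174.8] [ 676.1 -290.     7.3] [ 664.1 -320.2   -3. ] [ 687.5 -253.     9.3]
side jar 0.75 [161.3 291.3 194.2 328.1] [598.7 435.5  96.7] [571.4 394.4  10.7] [639.  460.1 105.7]
side polish 0.68 [231.  311.7 248.3 330.6] [454.8 394.9  37.2] [443.3 375.2  -0. ] [470.4 402.9  64.9]
[-0.5 -0.5  0.3] [[ 0.9  0.3  0. ]
 [ 0.3 -0.9  0. ]
 [ 0.  -0.  -1. ]]
```

View pics/scene.png

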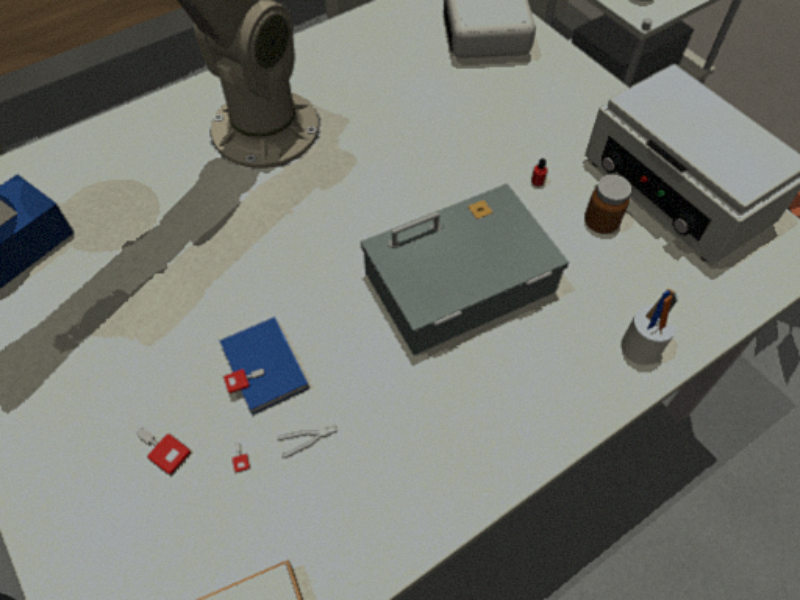

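View pics/side.png

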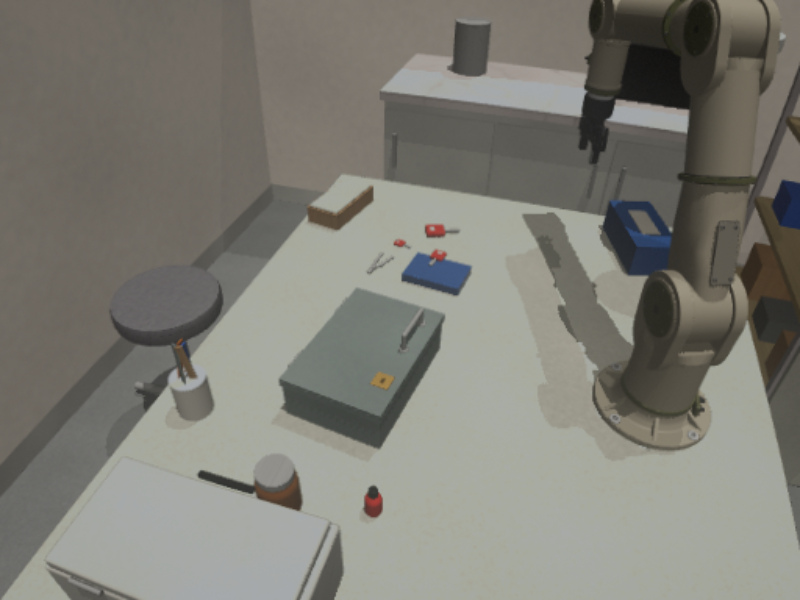

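The red things in the scene picture (800x600) are a large key on the table at (168,453), a small one on the table at (240,460) and one on the diary at (237,380). The one on the diary with its head over the edge fits the description. The box faces the robot, with its handle at (415,228) and its brass plate at (481,209).

Run:
```python
from h import *
for cam in("scene","side"):
    z=np.load(cam+".npz");im,d=z["im"],z["d"]
    b=im.astype(int)
    yel=(b[...,2]>150)&(b[...,2]-b[...,0]>80)&(b[...,1]-b[...,0]>40)
    P=mask_pts(cam,d,yel); P=P[(P[:,2]>85)&(P[:,2]<110)]; print(cam,"plate",len(P),P.mean(0))
    A=mask_pts(cam,d,d>0); s=(A[:,0]>380)&(A[:,0]<760)&(A[:,1]>-100)&(A[:,1]<300)
    L=A[s&(A[:,2]>88)&(A[:,2]<104)]; print("lid",cv2.minAreaRect(L[:,:2].astype(np.float32)),np.median(L[:,2]))
    H=A[s&(A[:,2]>118)&(A[:,2]<150)]; print("handle",len(H),H.mean(0),H.min(0),H.max(0))
    red=(b[...,2]>110)&(b[...,1]<70)&(b[...,0]<80)
    P=mask_pts(cam,d,red); P=P[(np.abs(P[:,0]-530)<50)&(np.abs(P[:,1]+330)<60)];print("keyhead",len(P),P.mean(0),P.min(0),P.max(0))
    D=A[(A[:,2]>15)&(A[:,2]<26)&(abs(A[:,0]-515)<110)&(abs(A[:,1]+285)<90)];print("diary",cv2.minAreaRect(D[:,:2].astype(np.float32)))
z=np.load("scene.npz")["im"];cv2.imwrite("pics/crop1.png",cv2.resize(z[215:320,75:235],None,fx=5,fy=5,interpolation=2))
o=r.observe();R=o["tcp_rot"];print("tool y yaw",np.degrees(np.arctan2(R[1][1],R[0][1])))
```

```text
scene plate 65 [508.6 185.1  97.4]
lid ((569.3601684570312, 102.04222869873047), (308.5703430175781, 217.07395935058594), 82.14408874511719) 96.33680076300038
handle 140 [491.8  50.8 133.7] [480.6   3.9 118.2] [501.7  98.6 140.2]
keyhead 122 [ 528.7 -340.3   32.3] [ 511.3 -361.3   24.6] [ 544.8 -323.    36.6]
diary ((513.8425903320312, -294.48431396484375), (123.95366668701172, 153.05548095703125), 83.08147430419922)
side plate 63 [507.1 187.6  96.6]
lid ((567.7669677734375, 102.01826477050781), (314.9640808105469, 213.46490478515625), 81.88947296142578) 95.607816947059
handle 85 [487.6  59.4 133.5] [477.5  11.1 119.3] [497.6 100.2 139.9]
keyhead 25 [ 522.9 -330.9   30.2] [ 509.1 -345.4   24.6] [ 538.4 -321.9   35.5]
diary ((513.072998046875, -291.0344543457031), (122.50581359863281, 150.2029571533203), 83.34679412841797)
tool y yaw -71.04546436391283
```

View pics/crop1.png

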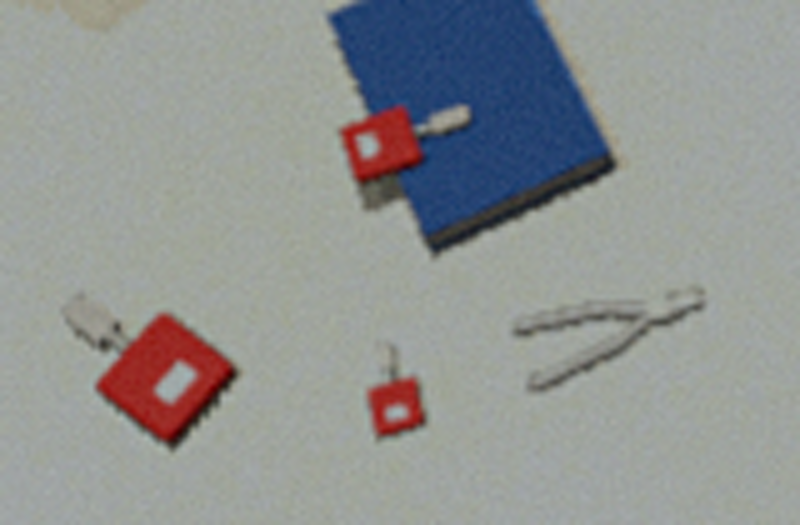

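>>> {"fn": "apply_moves", "kwargs": {"deltas": "-1 0.05 0.04 0 0; -1 0.1 0.08 0 0; -1 0.15 0.12 0 0; -1 0.2 0.16 0 0; -1 0.24 0.2 0 0; -1 0.28 0.22 0 0; -1 0.28 0.22 0 0;-1 0.28 0.22 0 0"}}

```text
time_s: 1.7
ee_pos: [489.2, -363.9, 231.1]
tcp_rot: [[0.942, 0.335, 0.003], [0.335, -0.942, 0.004], [0.004, -0.002, -1.0]]
force: [0.4, 0.4, -1.0]
opening: 0.999
grasp_force: 0.0
```

The crop confirms it: the diary key at (385,145) is mid-sized, with its head over the near edge. The other two lie on the table and are larger and smaller.

```bash
cat >> h.py <<'E'
def keylook(name=None,z=32):
    c=r.calibration("wrist"); im,d=r.camera("wrist"); np.savez("wrist.npz",im=im,d=d)
    b=im.astype(int); red=((b[...,2]>90)&(b[...,2]>2*b[...,1])&(b[...,2]>2*b[...,0])).astype(np.uint8)
    n,lab,st,ce=cv2.connectedComponentsWithStats(red)
    for i in range(1,n):
        if st[i,4]<150: continue
        v,u=np.nonzero(lab==i); W=onplane("wrist",np.c_[u,v],z,c)
        print("red",st[i],np.median(mask_pts("wrist",d,lab==i,c),0),"rect",cv2.minAreaRect(W[:,:2].astype(np.float32)))
    if name: cv2.imwrite("pics/"+name+".png",im)
    return im,d,c
E
python3 - <<'E'
from h import *
im,d,c=keylook("w1")
b=im.astype(int); blue=(b[...,0]>80)&(b[...,0]>1.6*b[...,2])
P=mask_pts("wrist",d,blue,c);P=P[abs(P[:,2]-22)<6]; print(len(P),cv2.minAreaRect(P[:,:2].astype(np.float32)),np.median(P[:,2]))
E
```

```text
red [313  28  28  30 378] [ 644.4 -398.6    9. ] rect ((640.9277954101562, -395.5536804199219), (21.446870803833008, 23.31113624572754), 73.88262939453125)
red [227 107  37  37 666] [ 527.5 -337.9   33.7] rect ((526.1868286132812, -340.3311767578125), (34.057167053222656, 32.60745620727539), 78.66508483886719)
red [ 345  110   42   41 1251] [ 566.5 -485.9   16.4] rect ((569.1917724609375, -478.7103576660156), (47.672183990478516, 45.24477767944336), 19.703638076782227)
9820 ((515.2225952148438, -284.9543762207031), (104.09587860107422, 147.35629272460938), 82.97200012207031) 23.99550411140703
```

View pics/w1.png

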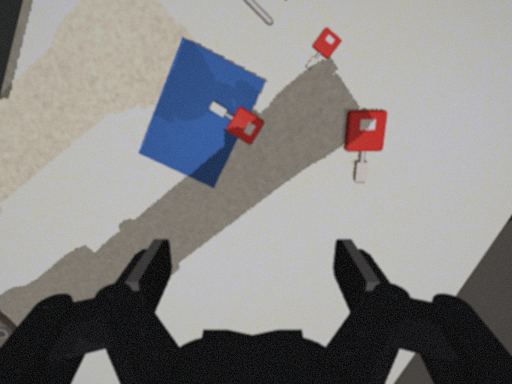

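>>> {"fn": "apply_moves", "kwargs": {"deltas": "-1 0.0 -0.01 0 8; -1 0.0 -0.02 0 16; -1 0.01 -0.03 -0.03 24; -1 0.01 -0.03 -0.06 32; -1 0.01 -0.03 -0.09 40; -1 0.01 -0.03 -0.1 48; -1 0.01 -0.03 -0.1 56;-1 0.01 -0.03 -0.1 62"}}

```text
time_s: 2.55
ee_pos: [491.3, -402.4, 130.4]
tcp_rot: [[0.154, 0.988, -0.002], [0.988, -0.154, 0.0], [0.0, -0.002, -1.0]]
force: [-0.3, -0.3, 0.5]
opening: 1.006
grasp_force: 0.0
```

Run:
```python
from h import *
o=r.observe();R=np.array(o["tcp_rot"]);print(o["ee_pos"],"tool y yaw",np.degrees(np.arctan2(R[1][1],R[0][1])))
im,d,c=keylook("w2")
```

```text
[ 491.3 -402.4  130.4] tool y yaw -8.840836034043665
red [ 262   88   42   44 1436] [ 526.1 -337.4   33.8] rect ((525.788818359375, -340.3192443847656), (34.50841522216797, 32.642120361328125), 78.48358917236328)
red [396 139  32  26 537] [ 643.4 -398.2    9.2] rect ((632.8914184570312, -392.568603515625), (20.989442825317383, 23.58334732055664), 73.02101135253906)
red [ 308  218   60   53 1264] [ 559.9 -477.1   16.1] rect ((564.0673828125, -475.0749206542969), (46.56435775756836, 44.893455505371094), 20.832847595214844)
```

View pics/w2.png

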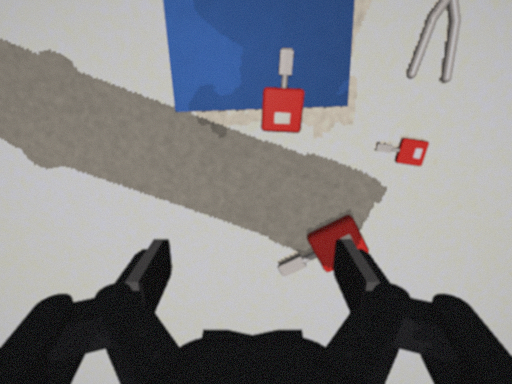

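The key on the diary is at (283,90) in w2, its bit pointing up the picture. The head juts over the near edge, and there is free table on both sides of it.

>>> {"fn": "apply_moves", "kwargs": {"deltas": "-1 0.016 0.023 -0.035 -1; -1 0.031 0.046 -0.07 -2.5; -1 0.031 0.046 -0.07 -2.5; -1 0.031 0.046 -0.07 -2.5;-1 0.031 0.046 -0.07 -2.5"}}

```text
time_s: 3.1
ee_pos: [523.6, -357.2, 62.3]
tcp_rot: [[0.203, 0.979, 0.001], [0.979, -0.203, -0.002], [-0.002, 0.001, -1.0]]
force: [0.7, 0.4, 0.5]
opening: 1.0
grasp_force: 0.0
```

Run:
```python
from h import *
o=r.observe();R=np.array(o["tcp_rot"]);print(o["ee_pos"],"tool y yaw",np.degrees(np.arctan2(R[1][1],R[0][1])))
im,d,c=keylook()
```

```text
[ 523.6 -357.2   62.3] tool y yaw -11.70509077095717
red [ 225  167   52   52 2200] [ 526.6 -336.4   33.7] rect ((525.9818725585938, -339.762939453125), (35.54148864746094, 32.86249923706055), 78.25751495361328)
red [398 208  39  31 795] [ 643.6 -397.1    8.9] rect ((632.925048828125, -384.2890319824219), (21.209747314453125, 23.54268455505371), 72.56969451904297)
red [ 297  298   53   49 1452] [ 560.3 -470.1   16. ] rect ((562.18359375, -459.48834228515625), (43.922855377197266, 37.1336784362793), 20.257801055908203)
```

>>> {"fn": "apply_moves", "kwargs": {"deltas": "-1 -0.001 0.001 -0.03 0; -1 -0.001 0.001 -0.053 0; -1 -0.001 0.001 -0.053 0; 0.2 -0.001 0.001 -0.053 0; 1 -0.001 0.001 -0.053 0; 1 -0.001 0.001 -0.053 0; 1 -0.001 0.001 -0.053 0; 1 -0.001 0.001 -0.053 0"}}

```text
time_s: 3.95
ee_pos: [523.8, -354.7, 9.8]
tcp_rot: [[0.2, 0.98, 0.002], [0.98, -0.2, -0.001], [-0.001, 0.002, -1.0]]
force: [-1.7, -0.0, 6.2]
opening: 0.384
grasp_force: 58.9
```

>>> {"fn": "apply_moves", "kwargs": {"deltas": "1 0 0 0 0; 1 0 0 0 0; 1 0 0 0.01 0; 1 0 0 0.03 0; 1 0 -0.02 0.06 0; 1 0 -0.02 0.09 0; 1 0 -0.02 0.09 0;1 0 -0.02 0.09 0"}}

```text
time_s: 4.75
ee_pos: [523.6, -374.2, 99.7]
tcp_rot: [[0.2, 0.98, 0.002], [0.98, -0.2, -0.001], [-0.001, 0.002, -1.0]]
force: [0.5, -0.1, -1.5]
opening: 0.384
grasp_force: 59.5
```

Run:
```python
from h import *
o=r.observe();print(o["ee_pos"],o["opening"],o["grasp_force"],o["moment"])
im,d,c=keylook("w3",70)
s,_=r.camera("scene"); t,_=r.camera("side")
def crop(i,cam):
    c=r.calibration(cam);E=np.linalg.inv(c["extrinsics"]);p=E@np.r_[o["ee_pos"],1];uv,_=cv2.projectPoints(p[:3].reshape(1,3),np.zeros(3),np.zeros(3),np.array(c["mtx"]),np.array(c["distortion"]))
    u,v=uv.ravel().astype(int);return cv2.resize(i[max(v-40,0):v+40,max(u-40,0):u+40],(320,320),interpolation=2)
cv2.imwrite("pics/c3.png",np.hstack([crop(s,"scene"),crop(t,"side")])) 
a=cv2.imread("pics/w3.png");cv2.imwrite("pics/m3.png",np.vstack([np.hstack([crop(s,"scene"),crop(t,"side")]),cv2.resize(a,(640,480))[200:480]]))
```

```text
[ 523.6 -374.2   99.7] 0.3838937460880871 59.54960882663727 [ 0.1 -0.   0.1]
red [377 175  34  27 607] [ 643.9 -397.4    9. ] rect ((617.941162109375, -371.6234436035156), (17.420175552368164, 19.078960418701172), 72.77233123779297)
red [ 217  200   70   68 3942] [ 527.1 -355.3  123.3] rect ((520.5450439453125, -386.383544921875), (51.4582633972168, 47.191612243652344), 78.40974426269531)
red [320 258  26  22 303] [ 581.9 -464.4   15.5] rect ((572.131591796875, -425.9706726074219), (9.836811065673828, 23.79814910888672), 23.51454734802246)
```

View pics/m3.png

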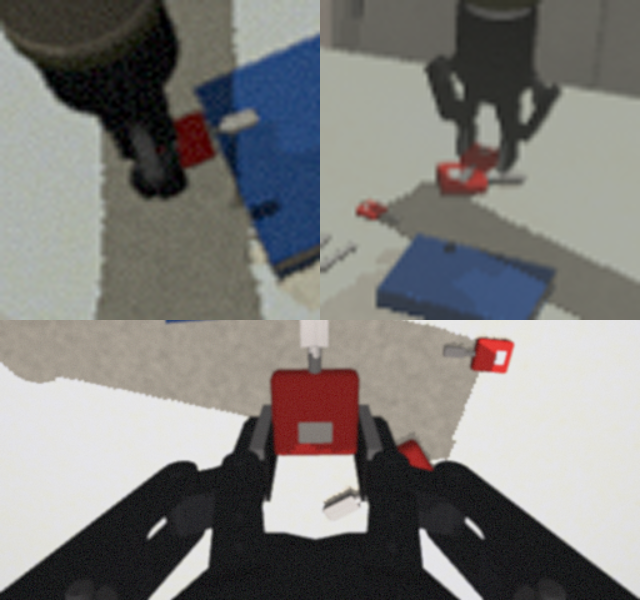

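The key is held by the outer end of its head and is still level. I'll stand it up by hooking the bit under the lid handle (locked, so firm) and swinging the grip round the bar.

>>> {"fn": "apply_moves", "kwargs": {"deltas": "1 0 0.02 0.05 -8; 1 -0.01 0.06 0.1 -16; 1 -0.02 0.1 0.12 -24; 1 -0.03 0.15 0.12 -32; 1 -0.04 0.2 0.12 -40; 1 -0.05 0.25 0.12 -48; 1 -0.06 0.3 0.12 -56; 1 -0.065 0.34 0.12 -64"}}

```text
time_s: 5.7
ee_pos: [458.3, -42.2, 217.5]
tcp_rot: [[0.967, 0.256, -0.001], [0.256, -0.967, 0.0], [-0.001, -0.0, -1.0]]
force: [1.1, 0.3, 0.3]
opening: 0.382
grasp_force: 59.7
```

>>> {"fn": "apply_moves", "kwargs": {"deltas": "1 -0.005 0.03 0 -8; 1 -0.015 0.06 0 -16; 1 -0.025 0.09 0 -22; 1 -0.025 0.09 0 -22; 1 -0.025 0.09 0 -22;1 -0.025 0.09 0 -22"}}

```text
time_s: 6.3
ee_pos: [434.7, 44.5, 217.8]
tcp_rot: [[0.993, -0.12, -0.001], [-0.12, -0.993, -0.0], [-0.001, 0.0, -1.0]]
force: [-0.2, -0.7, -0.1]
opening: 0.381
grasp_force: 59.7
```

```bash
cat > box.py <<'E'
from h import *
def box(name=None):
    c=r.calibration("wrist"); im,d=r.camera("wrist")
    b=im.astype(int)
    yel=((b[...,2]>120)&(b[...,2]-b[...,0]>70)&(b[...,1]-b[...,0]>35)).astype(np.uint8)
    n,lab,st,ce=cv2.connectedComponentsWithStats(yel)
    for i in range(1,n):
        if st[i,4]>100:
            v,u=np.nonzero(lab==i);W=onplane("wrist",np.c_[u,v],97,c);print("yel",st[i],np.median(mask_pts("wrist",d,lab==i,c),0),cv2.minAreaRect(W[:,:2].astype(np.float32)))
    A=mask_pts("wrist",d,d>0,c); H=A[(A[:,2]>128)&(A[:,2]<146)&(A[:,0]>465)&(A[:,0]<520)&(A[:,1]>-20)&(A[:,1]<120)]
    if len(H)>20: print("handle",len(H),H.mean(0),cv2.minAreaRect(H[:,:2].astype(np.float32)),np.percentile(H[:,2],[10,50,95]))
    if name: cv2.imwrite("pics/"+name+".png",im)
    o=r.observe();R=np.array(o["tcp_rot"]);print(o["ee_pos"],"yaw",np.degrees(np.arctan2(R[1][1],R[0][1])),o["joint_positions"][6])
    return im,d,c
E
python3 -c "
from box import *
box('w4')"
```

```text
yel [  68  102   42   38 1306] [508.2 186.6  99.1] ((507.3077392578125, 187.83663940429688), (34.50288009643555, 33.52952194213867), 82.74705505371094)
handle 1466 [489.4  52.1 137.7] ((489.0820007324219, 52.75823211669922), (93.2875747680664, 10.21613883972168), 81.8060302734375) [135.8 137.9 139.6]
[434.8  44.4 217.9] yaw -96.93924126271278 -1.8641692365819427
```

View pics/w4.png

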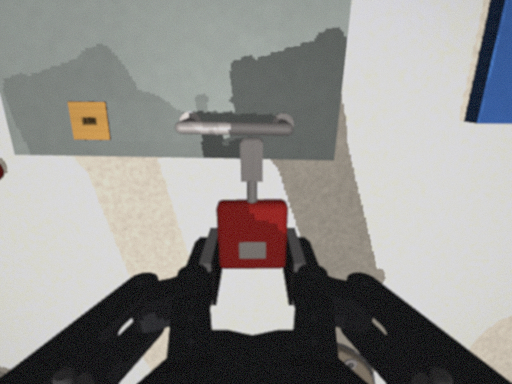

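>>> {"fn": "apply_moves", "kwargs": {"deltas": "1 -0.016 0.018 0 -1; 1 -0.016 0.018 0 -1; 1 -0.016 0.018 -0.03 -1;1 -0.016 0.018 -0.05 -1;1 -0.016 0.018 -0.05 -1"}}

```text
time_s: 6.85
ee_pos: [417.3, 62.2, 165.8]
tcp_rot: [[0.99, -0.138, -0.005], [-0.138, -0.99, -0.0], [-0.005, 0.001, -1.0]]
force: [-0.5, -0.3, -1.3]
opening: 0.381
grasp_force: 59.7
```

>>> {"fn": "apply_moves", "kwargs": {"deltas": "1 0 0 -0.03 0; 1 0 0 -0.05 0; 1 0 0 -0.064 0; 1 0 0 -0.064 0; 1 0 0 -0.064 0"}}

```text
time_s: 7.35
ee_pos: [419.5, 63.3, 105.3]
tcp_rot: [[0.99, -0.138, 0.001], [-0.138, -0.99, 0.0], [0.001, -0.0, -1.0]]
force: [-0.8, 0.5, -0.8]
opening: 0.379
grasp_force: 59.7
```

>>> {"fn": "apply_moves", "kwargs": {"deltas": "1 0 0 -0.004 0; 1 0.006 -0.001 -0.004 0; 1 0.012 -0.002 -0.004 0; 1 0.017 -0.003 -0.004 0; 1 0.017 -0.003 -0.004 0"}}

```text
time_s: 7.85
ee_pos: [436.8, 60.4, 100.5]
tcp_rot: [[0.99, -0.138, 0.001], [-0.138, -0.99, 0.0], [0.001, -0.001, -1.0]]
force: [-1.2, 0.2, 0.1]
opening: 0.382
grasp_force: 59.7
```

Run:
```python
from h import *
o=r.observe();print(o["ee_pos"],o["force"])
e=np.array(o["ee_pos"]);U=np.array([.990,-.139,0]);Z=np.array([0,0,1.]);bar=np.array([489.2,52.5,132])
for t in range(0,101,10):
    a=np.radians(t);P=bar-7*(np.sin(a)*U+np.cos(a)*Z)+49*(-np.cos(a)*U+np.sin(a)*Z)
    print(t,(P-4*U-17.2*Z)-e)
im,d,c=keylook();s,_=r.camera("side");t,_=r.camera("scene")
cv2.imwrite("pics/m5.png",np.vstack([np.hstack([cv2.resize(s[150:250,200:300],(320,320)),cv2.resize(t[100:200,200:300],(320,320))]),cv2.resize(im,(640,480))[100:360]]))
```

```text
[436.8  60.4 100.5] [-1.2  0.2  0.1]
0 [-0.  -0.5  7.3]
10 [-0.5 -0.5 15.9]
20 [ 0.5 -0.6 24.5]
30 [ 3.  -0.9 32.7]
40 [ 6.9 -1.5 40.4]
50 [12.  -2.2 47.3]
60 [18.2 -3.1 53.2]
70 [25.4 -4.1 57.9]
80 [33.2 -5.2 61.3]
90 [41.5 -6.4 63.3]
100 [50.1 -7.6 63.7]
red [ 218  200   69   68 3987] [455.1  58.6 124.3] rect ((402.98583984375, 65.84783935546875), (57.48615264892578, 62.96774673461914), 82.13258361816406)
```

View pics/m5.png

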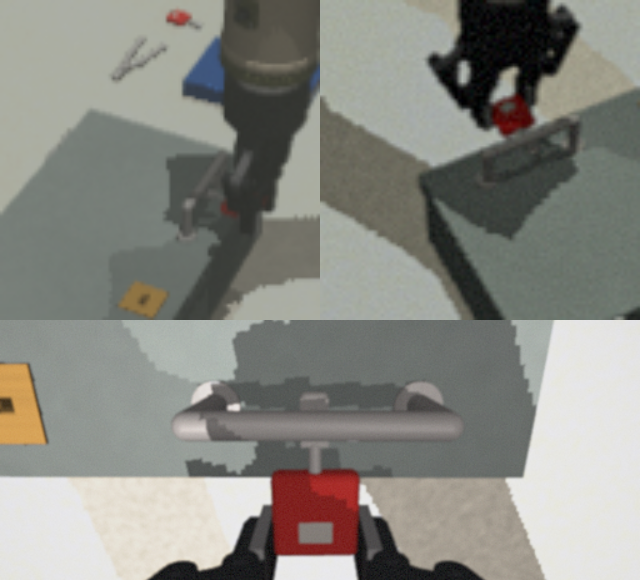

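The bit is under the bar, at (313,400) in the lower panel, centred between the posts. Now the arc round the bar.

>>> {"fn": "apply_moves", "kwargs": {"deltas": "1 0 0 0.007 0; 1 0 0 0.012 0; 1 0 0 0.016 0; 1 0 0 0.02 0; 1 0.0005 -0.0005 0.0245 0; 1 0.0015 -0.0005 0.029 0; 1 0.003 -0.001 0.033 0; 1 0.003 -0.001 0.033 0"}}

```text
time_s: 8.8
ee_pos: [438.1, 59.4, 133.3]
tcp_rot: [[0.991, -0.137, -0.002], [-0.137, -0.991, -0.0], [-0.002, 0.0, -1.0]]
force: [-3.6, -0.6, -7.4]
opening: 0.381
grasp_force: 60.8
```

Run:
```python
from h import *
o=r.observe();print(o["ee_pos"],o["force"],o["moment"])
im,d,c=keylook()
A=mask_pts("wrist",d,d>0,c); b=im.reshape(-1,3)[(d>0).ravel()].astype(int)
K=A[(b[:,2]>90)&(b[:,2]>2*b[:,1])&(A[:,2]>90)]
U=np.array([.990,-.139,0]);x=(K-np.array([489.2,52.5,132]))@U;z=K[:,2];print("slope",np.degrees(np.arctan(np.polyfit(x,z,1)[0])),x.min(),x.max())
```

```text
[438.1  59.4 133.3] [-3.6 -0.6 -7.4] [ 0.   1.1 -0. ]
red [ 220  198   66   69 3773] [453.   57.7 149.3] rect ((388.0145263671875, 66.76162719726562), (63.984012603759766, 73.5791015625), 82.08695983886719)
slope -22.843552536294254 -54.7784561163093 -22.372649314263462
```

>>> {"fn": "apply_moves", "kwargs": {"deltas": "1 0.002 0 0.004 0; 1 0.004 -0.0005 0.0075 0; 1 0.0065 -0.001 0.011 0; 1 0.009 -0.001 0.0145 0; 1 0.012 -0.0015 0.0175 0; 1 0.015 -0.002 0.0205 0; 1 0.019 -0.0025 0.023 0; 1 0.0225 -0.003 0.025 0"}}

```text
time_s: 9.65
ee_pos: [460.7, 57.2, 158.5]
tcp_rot: [[0.991, -0.136, -0.002], [-0.136, -0.991, 0.001], [-0.002, -0.0, -1.0]]
force: [-8.1, -1.7, -6.5]
opening: 0.384
grasp_force: 60.3
```

>>> {"fn": "apply_moves", "kwargs": {"deltas": "1 0.004 -0.0005 0.002 0; 1 0.008 -0.001 0.0035 0; 1 0.012 -0.002 0.005 0; 1 0.016 -0.0025 0.0055 0; 1 0.02 -0.003 0.006 0; 1 0.024 -0.0035 0.006 0; 1 0.024 -0.0035 0.006 0"}}

```text
time_s: 10.35
ee_pos: [485.2, 53.7, 165.0]
tcp_rot: [[0.991, -0.137, -0.001], [-0.137, -0.991, 0.001], [-0.001, -0.001, -1.0]]
force: [-8.3, 0.9, -1.0]
opening: 0.377
grasp_force: 59.4
```

Run:
```python
from h import *
o=r.observe();print(o["ee_pos"],o["force"],o["moment"])
im,d,c=keylook(); s,_=r.camera("side");t,_=r.camera("scene")
cv2.imwrite("pics/m6.png",np.vstack([np.hstack([cv2.resize(s[140:240,200:300],(320,320)),cv2.resize(t[100:200,200:300],(320,320))]),cv2.resize(im,(640,480))[160:420]]))
```

```text
[485.2  53.7 165. ] [-8.3  0.9 -1. ] [ 0.2  2.3 -0. ]
red [ 220  236   65   54 2658] [479.3  55.2 182.7] rect ((381.1158447265625, 69.75457763671875), (74.86841583251953, 69.47789764404297), 83.75743865966797)
```

View pics/m6.png

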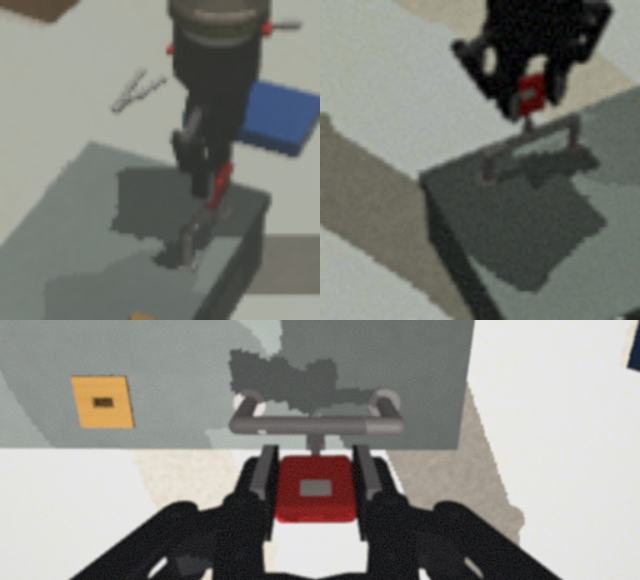

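```bash
cat >> h.py <<'E'
U=np.array([.990,-.139,0]);V=np.array([.139,.990,0])
def tilt(im,d,c):
    m=(d>0); A=mask_pts("wrist",d,m,c); b=im[m].astype(int); e=np.array(r.observe()["ee_pos"])
    K=A[(b[:,2]>60)&(b[:,2]>2*b[:,1])&(np.abs(A-e-[0,0,17]).max(1)<45)]
    q=K-e; x,y,z=q@U,q@V,q[:,2]
    hi=np.c_[x,z]; t=np.polyfit(z,x,1)
    u,s,vt=np.linalg.svd(hi-hi.mean(0),full_matrices=False)
    print("n",len(K),"x",np.percentile(x,[2,50,98]),"y",np.percentile(y,[2,50,98]),"z",np.percentile(z,[2,50,98]))
    for a in range(-5,45,4):
        k=(z>a)&(z<=a+4)
        if k.sum()>10: print(a+2,k.sum(),np.percentile(x[k],[10,50,90]))
E
python3 - <<'E'
from h import *
tilt(*keylook())
E
```

```text
red [ 220  236   65   54 2674] [479.2  55.1 182.6] rect ((381.0992126464844, 69.734375), (74.86067962646484, 69.5186996459961), 83.7590560913086)
n 2759 x [-13.9  -6.   -1.8] y [-15.    0.6  16.2] z [-4.7 17.3 25.9]
-3 245 [-3.  -2.3 -1.7]
1 264 [-3.6 -3.  -2.3]
5 283 [-4.4 -3.7 -3.1]
9 247 [-5.1 -4.4 -3.7]
13 190 [-6.  -5.3 -4.5]
17 204 [-6.8 -6.  -5.3]
21 386 [-7.7 -6.8 -6.2]
25 899 [-13.5  -9.8  -7.4]
```

>>> {"fn": "apply_moves", "kwargs": {"deltas": "1 -0.01 0.001 0 0; 1 -0.01 0.001 0.03 0; 1 0 0.04 0.035 0; 1 0.01 0.08 0.035 -1; 1 0.018 0.115 0.035 -1; 1 0.023 0.132 0.02 -1; 1 0.023 0.132 0.02 -1; 1 0.023 0.132 0.02 -1"}}

```text
time_s: 11.35
ee_pos: [509.1, 185.3, 185.4]
tcp_rot: [[0.988, -0.154, 0.003], [-0.154, -0.988, 0.001], [0.002, -0.001, -1.0]]
force: [-0.2, -0.4, -0.8]
opening: 0.374
grasp_force: 59.7
```

Run:
```python
from h import *
im,d,c=keylook("w7");tilt(im,d,c)
o=r.observe();e=np.array(o["ee_pos"]);R=np.array(o["tcp_rot"]);print(e,o["force"],np.degrees(np.arctan2(R[1,1],R[0,1])))
A=mask_pts("wrist",d,d>0,c);b=im[d>0].astype(int)
q=A-e;s=(abs(q@U)<35)&(abs(q@V)<14)&(A[:,2]>105)&(q[:,2]<-6);s2=s&(b[:,2]<1.5*b[:,1])
K=q[s2];print("bit",len(K));x,y,z=K@U,K@V,K[:,2]
for a in range(-50,0,4):
    k=(z>a)&(z<=a+4)
    if k.sum()>3: print(a+2,k.sum(),np.percentile(x[k],[10,50,90]),np.percentile(y[k],[5,50,95]))
```

```text
red [ 76 218  32  31 487] [466.1 379.6  40.4] rect ((463.2395324707031, 382.1396484375), (26.022212982177734, 45.655067443847656), 33.303184509277344)
red [ 220  235   65   55 2762] [503.4 186.9 202. ] rect ((392.9399719238281, 204.50401306152344), (80.25840759277344, 76.21897888183594), 81.23762512207031)
n 2853 x [-14.6  -6.3  -1.2] y [-14.2   1.5  17.1] z [-5.3 16.3 25.5]
-3 253 [-2.6 -1.9 -1.1]
1 262 [-3.3 -2.6 -2. ]
5 317 [-4.3 -3.6 -2.8]
9 256 [-5.2 -4.4 -3.7]
13 199 [-6.3 -5.5 -4.6]
17 211 [-7.3 -6.5 -5.7]
21 432 [-8.2 -7.3 -6.5]
25 850 [-14.3 -10.6  -8.2]
[509.3 184.5 185.5] [ 0.2 -0.3 -0.5] -98.94122651274343
bit 438
-40 5 [2.5 2.9 3.1] [-1.4  0.7  2. ]
-36 44 [2.2 2.8 3.3] [-3.3  1.4  5.4]
-32 51 [1.3 1.8 2.6] [-3.3  0.8  5.2]
-28 58 [0.4 0.9 1.7] [-3.2  1.4  6.1]
-24 63 [-0.5  0.1  0.6] [-3.7  1.4  5.9]
-20 92 [-3.7 -1.2 -0.4] [-3.7  1.1  5.9]
-16 30 [-2.7 -1.9 -1.1] [-1.   1.1  3.3]
-12 19 [-3.  -2.3 -1.8] [-1.   0.8  2.8]
-8 76 [-1.6 -1.2 -0.8] [-12.6  -1.3  12.8]
```

View pics/w7.png

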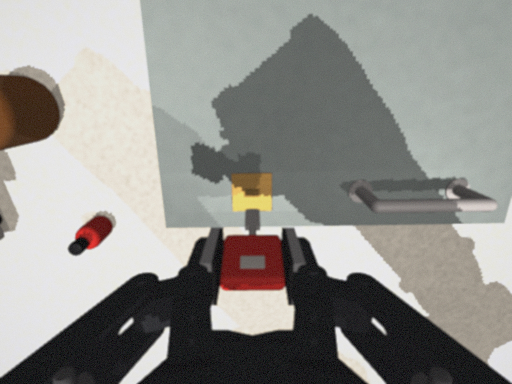

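>>> {"fn": "apply_moves", "kwargs": {"deltas": "1 -0.01 0.0025 -0.02 1; 1 -0.01 0.0025 -0.035 1; 1 -0.01 0.0025 -0.038 1; 1 -0.01 0.0025 -0.038 1; 1 -0.01 0.0025 -0.038 1"}}

```text
time_s: 11.9
ee_pos: [499.2, 187.1, 147.6]
tcp_rot: [[0.99, -0.138, 0.002], [-0.138, -0.99, 0.0], [0.002, -0.001, -1.0]]
force: [0.3, 0.6, -0.8]
opening: 0.376
grasp_force: 59.7
```

```bash
cat > slot.py <<'E'
from h import *
im,d,c=keylook()
o=r.observe();e=np.array(o["ee_pos"]);R=np.array(o["tcp_rot"]);print(e,o["force"],np.degrees(np.arctan2(R[1,1],R[0,1])))
# slot: dark pixels inside plate
b=im.astype(int)
W=onplane("wrist",np.stack(np.meshgrid(np.arange(512),np.arange(384)),-1).reshape(-1,2),97,c).reshape(384,512,3)
near=np.linalg.norm(W[...,:2]-[508,187],axis=2)<11
dark=near&(b.sum(2)<120); n,lab,st,ce=cv2.connectedComponentsWithStats(dark.astype(np.uint8))
for i in range(1,n):
    if st[i,4]>15: w=W[lab==i]; q=w-e; print("slot",st[i],w.mean(0),"U",(q@U).min(),(q@U).max(),"V",(q@V).min(),(q@V).max())
m=d>0;A=mask_pts("wrist",d,m,c);q=A-e;bb=b[m]
s=(abs(q@U)<20)&(abs(q@V)<12)&(A[:,2]>102)&(q[:,2]<-18)
K=q[s];x,y,z=K@U,K@V,K[:,2]
for a in range(-50,-18,4):
    k=(z>a)&(z<=a+4)
    if k.sum()>3: print(a+2,k.sum(),np.percentile(x[k],[10,50,90]),np.percentile(y[k],[5,50,95]))
cv2.imwrite("pics/slot.png",cv2.resize(im[120:300,180:340],(800,600) if 0 else (640,720))[:600])
E
python3 slot.py
```

```text
red [ 51 220  38  37 642] [466.4 379.8  40.3] rect ((463.8162841796875, 381.1819152832031), (27.1689395904541, 50.39588165283203), 32.017356872558594)
red [ 220  235   65   55 2770] [493.4 188.7 164.2] rect ((407.518310546875, 200.88990783691406), (70.09564208984375, 66.59062194824219), 82.10061645507812)
[499.2 187.4 147.5] [ 0.7 -0.7  0.2] -97.94538026732373
-44 11 [-6.7  1.9 12.5] [-8.9 -3.  10.6]
-40 4 [2.9 3.1 3.3] [-2.8 -0.6  1.1]
-36 43 [2.4 3.  3.4] [-4.3  0.5  4.5]
-32 49 [1.5 2.2 2.9] [-4.  -0.2  4.3]
-28 58 [0.7 1.2 1.8] [-4.2  0.5  5.1]
-24 63 [-0.2  0.3  0.9] [-4.7 -0.2  4.9]
-20 86 [-3.3 -0.8 -0.1] [-4.7  0.4  4.9]
```

View pics/slot.png

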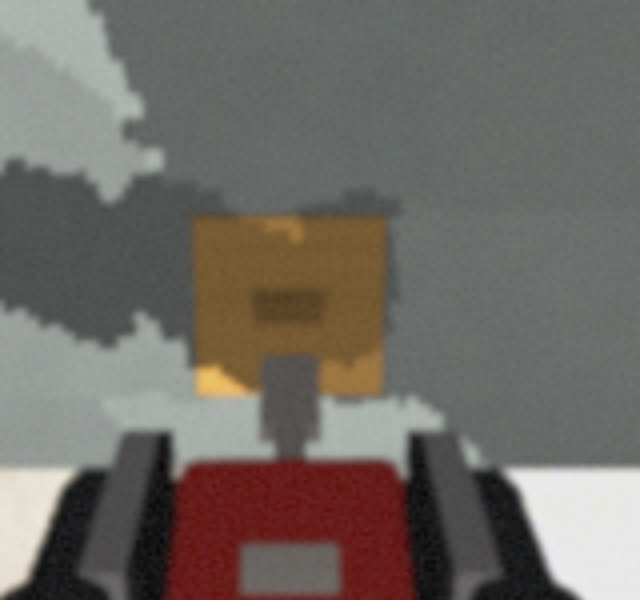

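Run:
```python
from h import *
c=r.calibration("wrist");e=np.array(r.observe()["ee_pos"]);d=np.load("wrist.npz")["d"]
for zb in(97,99):
    q=onplane("wrist",[[252.3,196.4],[252.6,196.4]],zb,c)-e;print("slot",zb,q@U,q@V)
for zb in(-40,-42):
    q=onplane("wrist",[[252.4,209]],e[2]+zb,c)-e;print("tip",zb,q@U,q@V)
print(world("wrist",d,[[235,185],[270,185],[240,200],[265,200]])-e)
```

```text
slot 97 [7.2 7.2] [0.5 0.3]
slot 99 [8. 8.] [0.5 0.3]
tip -40 [1.7] [0.4]
tip -42 [0.8] [0.4]
[[ 18.7  10.3 -47.2]
 [ 15.6 -14.4 -46.3]
 [  7.2   8.4 -46.6]
 [  4.3  -9.4 -47.5]]
```

>>> {"fn": "apply_moves", "kwargs": {"deltas": "1 0.0077 -0.001 0 0; 1 0.0077 -0.001 0 0; 1 0.0077 -0.001 -0.003 0; 1 0.0077 -0.001 -0.006 0; 1 0.0077 -0.001 -0.008 0; 1 0.0077 -0.001 -0.01 0; 1 0.0077 -0.001 -0.01 0"}}

```text
time_s: 12.65
ee_pos: [505.8, 186.5, 136.0]
tcp_rot: [[0.991, -0.137, -0.0], [-0.137, -0.991, 0.0], [-0.0, 0.0, -1.0]]
force: [1.3, 0.3, -0.2]
opening: 0.376
grasp_force: 59.7
```

>>> {"fn": "apply_moves", "kwargs": {"deltas": "1 0 0 -0.0015 0; 1 0 0 -0.003 0; 1 0 0 -0.003 0; 1 0 0 -0.003 0"}}

```text
time_s: 13.05
ee_pos: [506.0, 186.5, 133.3]
tcp_rot: [[0.991, -0.137, 0.0], [-0.137, -0.991, 0.0], [0.0, -0.0, -1.0]]
force: [0.9, 0.1, -0.3]
opening: 0.378
grasp_force: 59.7
```

>>> {"fn": "apply_moves", "kwargs": {"deltas": "1 0.002 -0.0003 -0.001 0; 1 0.004 -0.0006 -0.001 0; 1 0.006 -0.0008 -0.002 0; 1 0.006 -0.0008 -0.002 0"}}

```text
time_s: 13.45
ee_pos: [510.0, 186.4, 130.6]
tcp_rot: [[0.991, -0.136, -0.004], [-0.136, -0.991, -0.0], [-0.004, 0.001, -1.0]]
force: [-8.1, 1.0, 2.3]
opening: 0.378
grasp_force: 60.4
```

>>> {"fn": "apply_moves", "kwargs": {"deltas": "1 0.002 -0.0003 -0.001 0; 1 0.004 -0.0006 -0.002 0; 1 0.006 -0.0008 -0.003 0; 1 0.006 -0.0008 -0.003 0"}}

```text
time_s: 13.85
ee_pos: [515.9, 185.7, 127.7]
tcp_rot: [[0.991, -0.136, -0.004], [-0.136, -0.991, -0.0], [-0.004, 0.001, -1.0]]
force: [-6.9, 0.7, 2.4]
opening: 0.378
grasp_force: 59.1
```

Run:
```python
from h import *
tilt(*keylook());o=r.observe();print(o["ee_pos"],o["force"])
```

```text
red [ 41 242  41  40 722] [466.5 380.1  40.1] rect ((463.2748718261719, 381.9717102050781), (27.36797332763672, 51.85417938232422), 33.79593276977539)
red [ 219  242   66   50 2546] [508.8 187.4 147.7] rect ((431.45538330078125, 198.4388427734375), (66.06178283691406, 56.83417892456055), 82.1898422241211)
n 2660 x [-14.6  -6.9  -4.5] y [-15.    0.6  16.2] z [-4.1 19.6 26.8]
-3 226 [-5.5 -4.9 -4.3]
1 228 [-5.9 -5.3 -4.7]
5 261 [-6.2 -5.5 -5. ]
9 228 [-6.5 -5.8 -5.4]
13 158 [-6.9 -6.4 -5.8]
17 178 [-7.4 -6.8 -6.1]
21 311 [-7.8 -7.1 -6.5]
25 1027 [-14.   -9.8  -7.4]
29 25 [-12.1  -9.7  -7.9]
[515.9 185.7 127.6] [-7.3  0.4  2.9]
```

>>> {"fn": "apply_moves", "kwargs": {"deltas": "1 0.002 -0.0003 -0.002 0; 1 0.004 -0.0006 -0.003 0; 1 0.005 -0.0007 -0.004 0; 1 0.005 -0.0007 -0.005 0; 1 0.005 -0.0007 -0.005 0"}}

```text
time_s: 14.4
ee_pos: [521.0, 185.1, 122.7]
tcp_rot: [[0.991, -0.136, -0.004], [-0.136, -0.991, 0.0], [-0.004, 0.0, -1.0]]
force: [-7.1, 2.1, 2.2]
opening: 0.373
grasp_force: 59.2
```

Run:
```python
from h import *
tilt(*keylook());o=r.observe();print(o["ee_pos"],o["force"])
```

```text
red [ 219  246   66   48 2230] [512.5 186.8 145.9] rect ((436.659423828125, 197.83767700195312), (64.8634033203125, 53.808170318603516), 82.18114471435547)
red [ 39 252  39  37 694] [466.4 380.4  40.5] rect ((461.9993896484375, 383.8626708984375), (26.54458999633789, 48.83229446411133), 34.278419494628906)
n 2548 x [-15.2  -7.9  -6.9] y [-14.9   0.6  16.1] z [-3.4 21.3 27.6]
-3 164 [-8.  -7.5 -7.1]
1 218 [-8.1 -7.5 -7. ]
5 222 [-8.  -7.5 -7. ]
9 215 [-8.  -7.6 -7. ]
13 149 [-8.2 -7.6 -7.1]
17 163 [-8.3 -7.7 -7.1]
21 263 [-8.2 -7.7 -7.2]
25 879 [-14.7  -9.5  -7.6]
29 266 [-14.2 -11.6  -9.4]
[521.  185.1 122.7] [-6.8  1.4  1.8]
```

>>> {"fn": "apply_moves", "kwargs": {"deltas": "1 -0.001 0 0 0; 0.2 -0.001 0 0 0; -0.2 -0.001 0 0 0; -0.2 -0.001 0 0 0; -0.2 -0.001 0 0 0; -0.2 -0.001 0 0 0; -0.2 -0.001 0 0 0"}}

```text
time_s: 15.15
ee_pos: [522.1, 184.2, 123.4]
tcp_rot: [[0.991, -0.137, 0.0], [-0.137, -0.991, 0.0], [0.0, -0.0, -1.0]]
force: [-0.3, 0.4, -0.3]
opening: 0.603
grasp_force: 0.0
```

Run:
```python
from h import *
tilt(*keylook());o=r.observe();print(o["ee_pos"],o["force"],o["opening"],o["grasp_force"],o["joint_positions"])
```

```text
red [ 222  239   60   45 2063] [510.  186.5 131.6] rect ((447.60638427734375, 195.8273468017578), (57.97514724731445, 49.13261795043945), 82.07410430908203)
red [ 39 253  40  38 715] [466.5 380.3  40.2] rect ((462.5081787109375, 382.9371643066406), (27.313785552978516, 48.70228958129883), 33.491390228271484)
n 2114 x [-19.3 -11.6 -10.1] y [-14.2   0.6  16. ] z [-17.6   7.9  14.2]
-3 144 [-11.5 -11.  -10.5]
1 118 [-11.8 -11.2 -10.7]
5 141 [-12.  -11.4 -10.9]
9 259 [-12.3 -11.6 -11.1]
13 846 [-18.6 -14.8 -12. ]
[522.  184.2 123.3] [-0.5  1.   0.1] 0.5970122772823659 0.0 [ 0.1  0.4 -0.6  1.7  0.2  1.1 -2.3]
```

The key has dropped nearly home and stands free. Next I'll rise, turn the gripper half round so the quarter turn stays in the wrist's range, and regrip.

>>> {"fn": "apply_moves", "kwargs": {"deltas": "-0.2 -0.004 0 0.03 0; -0.2 -0.008 0 0.045 4; -0.2 -0.012 0.002 0.045 12; -0.2 -0.014 0.002 0.045 20; -0.2 -0.014 0.002 0.045 28; -0.2 -0.014 0.002 0.045 36; -0.2 -0.014 0.002 0.045 44; -0.2 -0.014 0.002 0.045 52"}}

```text
time_s: 16.0
ee_pos: [508.0, 186.2, 168.4]
tcp_rot: [[0.714, 0.7, 0.0], [0.7, -0.714, 0.0], [0.0, 0.0, -1.0]]
force: [-0.0, 0.5, 0.3]
opening: 0.599
grasp_force: 0.0
```

>>> {"fn": "apply_moves", "kwargs": {"deltas": "-0.2 0 0 0 8; -0.2 0 0 0 16; -0.2 0 0 0 24; -0.2 0 0 0 32; -0.2 0 0 0 40; -0.2 0 0 0 48; -0.2 0 0 0 56; -0.2 0 0 0 64"}}

```text
time_s: 16.8
ee_pos: [508.0, 186.2, 168.3]
tcp_rot: [[-0.316, 0.949, -0.0], [0.949, 0.316, -0.0], [-0.0, -0.0, -1.0]]
force: [1.0, 0.5, 1.0]
opening: 0.599
grasp_force: 0.0
```

>>> {"fn": "apply_moves", "kwargs": {"deltas": "-0.2 0 0 0 8; -0.2 0 0 0 16; -0.2 0 0 0 24; -0.2 0 0 0 32; -0.2 0 0 0 40; -0.2 0 0 0 48; -0.2 0 0 0 56; -0.2 0 0 0 64"}}

```text
time_s: 17.6
ee_pos: [508.1, 186.1, 168.4]
tcp_rot: [[-0.991, 0.132, 0.0], [0.132, 0.991, -0.0], [-0.0, -0.0, -1.0]]
force: [-0.1, 0.9, 0.1]
opening: 0.601
grasp_force: 0.0
```

```bash
cat > k2.py <<'E'
from h import *
im,d,c=keylook("w8")
o=r.observe();e=np.array(o["ee_pos"]);R=np.array(o["tcp_rot"]);print(e,o["force"],np.degrees(np.arctan2(R[1,1],R[0,1])),o["opening"])
b=im.astype(int);m=d>0;A=mask_pts("wrist",d,m,c);bb=b[m]
K=A[(bb[:,2]>60)&(bb[:,2]>2*bb[:,1])&(np.abs(A[:,:2]-[508,187]).max(1)<40)&(A[:,2]>90)]
print(len(K),np.median(K,0),K.min(0),K.max(0)); T=K[K[:,2]>K[:,2].max()-4]; print("top",len(T),T.mean(0),cv2.minAreaRect(T[:,:2].astype(np.float32)))
E
python3 k2.py
```

```text
red [434  83  39  31 645] [454.1 380.2  41.6] rect ((457.7297058105469, 384.4015808105469), (37.186126708984375, 27.331626892089844), 75.5825424194336)
red [229 193  49  25 894] [502.8 189.4 135.8] rect ((542.871337890625, 183.03260803222656), (51.77783966064453, 27.654802322387695), 82.38712310791016)
[508.1 185.9 168.2] [ 0.5  0.6 -0. ] 82.88970197519885 0.6033111304012335
1021 [502.5 187.6 135.5] [498.3 171.1 107.6] [511.  204.1 138.2]
top 608 [504.4 187.6 136.3] ((504.4874572753906, 187.73703002929688), (32.80196762084961, 9.553062438964844), 82.44905853271484)
```

View pics/w8.png

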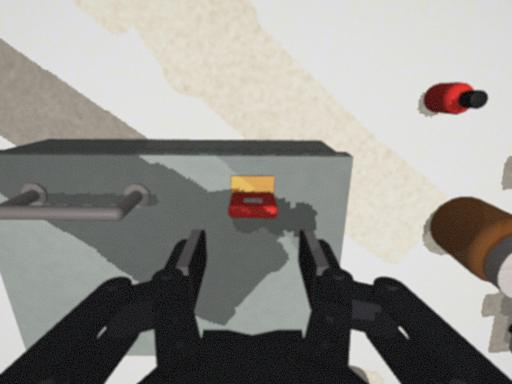

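>>> {"fn": "apply_moves", "kwargs": {"deltas": "-0.2 -0.002 0.0015 -0.03 -1; -0.2 -0.002 0.0015 -0.055 -1; -0.2 -0.002 0.0015 -0.064 -1; -0.2 -0.002 0.0015 -0.064 -1; 0.3 -0.002 0.0015 -0.064 -1; 1 -0.002 0.0015 -0.064 -1; 1 -0.002 0.0015 -0.064 -1; 1 -0.002 0.0015 -0.064 -1"}}

```text
time_s: 18.45
ee_pos: [506.6, 188.1, 105.4]
tcp_rot: [[-0.988, 0.155, 0.002], [0.155, 0.988, 0.0], [-0.002, 0.001, -1.0]]
force: [-1.1, -1.0, 6.2]
opening: 0.384
grasp_force: 59.7
```

>>> {"fn": "apply_moves", "kwargs": {"deltas": "1 0.001 0 0 0; 1 0.002 0 -0.001 0; 1 0.002 0 -0.002 0; 1 0.002 0 -0.003 0; 1 0.002 0 -0.003 0"}}

```text
time_s: 18.95
ee_pos: [508.1, 188.3, 104.4]
tcp_rot: [[-0.988, 0.154, 0.002], [0.154, 0.988, -0.001], [-0.002, -0.001, -1.0]]
force: [-11.1, -7.3, 30.9]
opening: 0.385
grasp_force: 63.1
```

```bash
python3 k2.py
```

```text
red [474  75  38  40 848] [453.4 377.7  38.7] rect ((459.216796875, 376.66015625), (32.599876403808594, 26.609622955322266), 6.817925930023193)
red [ 218  231   69   47 2200] [504.1 188.5 133.6] rect ((563.1168212890625, 180.09585571289062), (61.14786148071289, 46.445274353027344), 81.11955261230469)
[508.1 188.3 104.4] [-11.5  -6.1  31.4] 81.11848534461738 0.3871586502553646
2714 [504.1 189.2 131.7] [500.  171.8 102.6] [515.9 205.7 137.3]
top 1173 [506.3 188.9 135.2] ((507.1094970703125, 189.03375244140625), (32.88267517089844, 10.232715606689453), 80.39996337890625)
```

>>> {"fn": "apply_moves", "kwargs": {"deltas": "1 0 -0.001 0.001 0; 1 0 -0.001 0.001 -8; 1 0 -0.001 0.001 -16; 1 0 -0.001 0.001 -24; 1 0 -0.001 0.001 -32; 1 0 -0.001 0.001 -40; 1 0 -0.001 0.001 -48; 1 0 -0.001 0.001 -48"}}

```text
time_s: 19.8
ee_pos: [508.5, 188.4, 104.8]
tcp_rot: [[-0.543, 0.84, 0.003], [0.84, 0.543, 0.001], [-0.001, 0.003, -1.0]]
force: [-5.3, -0.2, 18.5]
opening: 0.386
grasp_force: 61.4
```

>>> {"fn": "apply_moves", "kwargs": {"deltas": "1 0 0 0 -8; 1 0 0 0 -16; 1 0 0 0 -24; 1 0 0 0 -32; 1 0 0 0 -40; 1 0 0 0 -47; 1 0 0 0 -47; 1 0 0 0 -47"}}

```text
time_s: 20.6
ee_pos: [509.3, 187.9, 104.9]
tcp_rot: [[0.24, 0.971, 0.004], [0.971, -0.24, 0.001], [0.002, 0.004, -1.0]]
force: [-2.7, -1.2, 16.7]
opening: 0.385
grasp_force: 61.1
```

```bash
python3 k2.py; python3 -c "
from bench import r
o=r.observe();print(o['moment'],o['joint_positions'])"
```

```text
red [ 218  248   69   30 1319] [509.1 190.7 135.4] rect ((493.02935791015625, 121.33161926269531), (29.27498435974121, 61.153297424316406), 63.787357330322266)
[509.4 187.9 104.9] [-3.8 -0.7 16. ] -13.86808224938498 0.37873344131704373
2651 [509.8 191.8 132.3] [491.7 179.2 103.4] [526.  197.7 137.8]
top 1159 [509.4 190.  135.5] ((509.4404296875, 189.45164489746094), (10.238303184509277, 32.96735763549805), 77.01579284667969)
[-0.28682544  0.65447636  0.01487637] [ 0.19539407  0.40367593 -0.75240391  1.74275736  0.30528945  1.11137111
 -0.89510365]
```

>>> {"fn": "apply_moves", "kwargs": {"deltas": "0.4 0 0 0 0; -0.2 0 0 0 0; -0.2 0 0 0 0; -0.2 0 0 0 0; -0.2 0 0 0.03 0; -0.2 0 0 0.06 3; -0.2 -0.005 -0.03 0.08 6; -0.2 -0.01 -0.07 0.08 6"}}

```text
time_s: 21.45
ee_pos: [498.9, 119.2, 185.1]
tcp_rot: [[0.13, 0.991, 0.004], [0.991, -0.13, 0.002], [0.003, 0.004, -1.0]]
force: [1.0, -1.6, -0.2]
opening: 0.599
grasp_force: 0.0
```

>>> {"fn": "apply_moves", "kwargs": {"deltas": "-0.2 -0.005 -0.03 0 0; -0.2 -0.01 -0.065 0 0; -0.2 -0.01 -0.065 0 0;-0.2 -0.01 -0.065 0 0"}}

```text
time_s: 21.85
ee_pos: [487.8, 50.8, 182.1]
tcp_rot: [[0.14, 0.99, -0.0], [0.99, -0.14, -0.0], [-0.0, -0.0, -1.0]]
force: [0.1, 0.2, 0.1]
opening: 0.599
grasp_force: 0.0
```

```bash
python3 -c "
from box import *
im,d,c=box('w9')
tilt(im,d,c)
for cam in ('side',):
    im,d=r.camera(cam); A=mask_pts(cam,d,d>0);b=im[d>0].astype(int)
    K=A[(b[:,2]>80)&(b[:,2]>1.8*b[:,1])&(np.abs(A[:,:2]-[508,187]).max(1)<45)&(A[:,2]>90)];print(cam,len(K),K.mean(0),K.max(0),cv2.minAreaRect(K[:,:2].astype(np.float32)))
"
```

```text
yel [230  12  48  23 913] [506.1 176.2  98.9] ((506.4590759277344, 177.2374267578125), (14.217413902282715, 33.730186462402344), 80.64317321777344)
handle 1630 [489.7  57.9 137.6] ((488.92913818359375, 54.07014083862305), (92.69636535644531, 9.96176528930664), 82.43958282470703) [135.7 137.9 139.4]
[487.9  52.2 182.2] yaw -7.89790502160131 -0.42792035211660334Traceback (most recent call last):
  File "<string>", line 4, in <module>
    tilt(im,d,c)
    ~~~~^^^^^^^^
  File "h.py", line 32, in tilt
    hi=np.c_[x,z]; t=np.polyfit(z,x,1)
                     ~~~~~~~~~~^^^^^^^
    raise TypeError("expected non-empty vector for x")
TypeError: expected non-empty vector for x
```

>>> {"fn": "apply_moves", "kwargs": {"deltas": "-0.2 0.001 0 -0.03 0; -0.2 0.001 0 -0.055 0; -0.2 0.001 0 -0.069 0; -0.2 0.001 0 -0.069 0; 0.3 0.001 0 -0.069 0; 1 0.001 0 -0.069 0; 1 0.001 0 -0.069 0; 1 0.001 0 -0.069 0"}}

```text
time_s: 22.7
ee_pos: [488.9, 52.2, 114.5]
tcp_rot: [[0.137, 0.991, 0.0], [0.991, -0.137, -0.0], [-0.0, 0.0, -1.0]]
force: [-5.2, 0.7, 6.8]
opening: 0.094
grasp_force: 58.6
```

>>> {"fn": "apply_moves", "kwargs": {"deltas": "1 0 0 0 0; 1 0 0 0 0; 1 0 0 0.002 0; 1 0 0 0.004 0;1 0 0 0.004 0"}}

```text
time_s: 23.2
ee_pos: [489.6, 52.1, 117.7]
tcp_rot: [[0.137, 0.991, 0.001], [0.991, -0.137, 0.001], [0.001, 0.001, -1.0]]
force: [2.9, 2.8, -4.8]
opening: 0.092
grasp_force: 58.6
```

Run:
```python
from h import *
o=r.observe();print(o["ee_pos"],o["force"],o["opening"])
for k in range(0,12):
    p=.1*k; s=170-170*np.cos(p)+42*np.sin(p); z=170*np.sin(p)+42*np.cos(p)-42
    print(round(p,2),(U*s+[0,0,z]))
```

```text
[489.6  52.1 117.7] [ 2.9  2.8 -4.8] 0.09170239036089282
0.0 [0. 0. 0.]
0.1 [ 5.  -0.7 16.8]
0.2 [11.6 -1.6 32.9]
0.3 [19.8 -2.8 48.4]
0.4 [29.5 -4.1 62.9]
0.5 [40.5 -5.7 76.4]
0.6 [52.9 -7.4 88.7]
0.7 [66.4 -9.3 99.6]
0.8 [ 80.9 -11.4 109.2]
0.9 [ 96.3 -13.5 117.3]
1.0 [112.4 -15.8 123.7]
1.1 [129.  -18.1 128.6]
```

>>> {"fn": "apply_moves", "kwargs": {"deltas": "1 0.002 0 0.004 0; 1 0.004 -0.0005 0.012 0; 1 0.007 -0.001 0.02 0; 1 0.0105 -0.0015 0.028 0; 1 0.0145 -0.002 0.036 0; 1 0.0185 -0.0025 0.044 0; 1 0.023 -0.003 0.051 0; 1 0.028 -0.004 0.058 0"}}

```text
time_s: 24.0
ee_pos: [515.8, 48.3, 175.5]
tcp_rot: [[0.136, 0.991, -0.003], [0.991, -0.136, 0.0], [-0.0, -0.003, -1.0]]
force: [-6.0, 5.8, -6.0]
opening: 0.092
grasp_force: 58.4
```

>>> {"fn": "apply_moves", "kwargs": {"deltas": "1 0.0055 -0.001 0.007 0; 1 0.011 -0.0015 0.0135 0; 1 0.017 -0.0025 0.02 0; 1 0.0235 -0.0035 0.026 0; 1 0.03 -0.004 0.0315 0; 1 0.037 -0.005 0.037 0; 1 0.044 -0.006 0.0415 0; 1 0.0515 -0.0075 0.0465 0"}}

```text
time_s: 24.8
ee_pos: [566.0, 41.3, 224.7]
tcp_rot: [[0.136, 0.991, -0.005], [0.991, -0.136, -0.001], [-0.002, -0.004, -1.0]]
force: [-20.8, 3.8, 17.4]
opening: 0.092
grasp_force: 58.8
```

>>> {"fn": "apply_moves", "kwargs": {"deltas": "1 0.0075 -0.001 0.004 0; 1 0.0155 -0.002 0.008 0; 1 0.0235 -0.0035 0.0115 0; 1 0.0315 -0.0045 0.0145 0; 1 0.0395 -0.0055 0.017 0; 1 0.048 -0.0065 0.0195 0; 1 0.048 -0.0065 0.0195 0; 1 0.048 -0.0065 0.0195 0"}}

```text
time_s: 25.6
ee_pos: [617.6, 34.0, 245.1]
tcp_rot: [[0.138, 0.99, 0.004], [0.99, -0.138, 0.0], [0.001, 0.004, -1.0]]
force: [-4.2, 2.9, 9.9]
opening: 0.092
grasp_force: 62.2
```

Run:
```python
from h import *
o=r.observe();print(o["ee_pos"],o["force"])
t,d=r.camera("side");A=mask_pts("side",d,d>0);b=t[d>0].astype(int)
s,_=r.camera("scene")
K=A[(b[:,2]>80)&(b[:,2]>1.8*b[:,1])&(A[:,2]>120)&(abs(A[:,1]-180)<60)];print(len(K),K.mean(0) if len(K) else 0)
cv2.imwrite("pics/m10.png",np.hstack([cv2.resize(t[130:290,150:310],(400,400)),cv2.resize(s[70:230,220:380],(400,400))]))
```

```text
[617.6  34.  245.1] [-4.2  2.9  9.9]
82 [620.1 175.2 256.7]
```

View pics/m10.png

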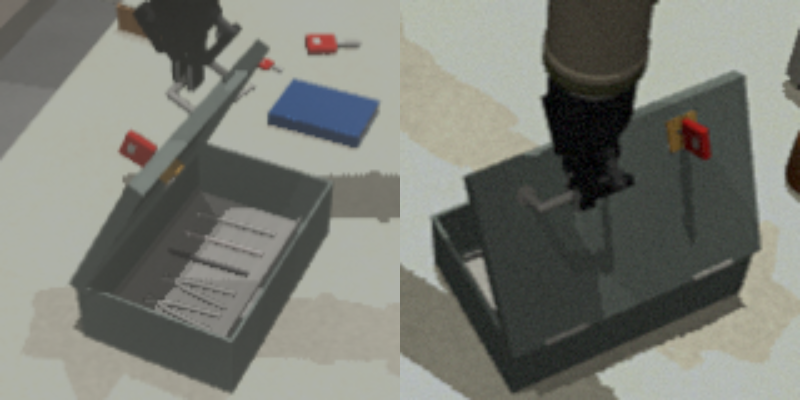

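The lid stands at about 63 degrees with the turned key in the lock. The fingers now let go gently and withdraw straight up.

>>> {"fn": "apply_moves", "kwargs": {"deltas": "0.6 0 0 0 0; 0.55 0 0 0 0; 0.55 0 0 0 0; 0.55 0 0 0.01 0; 0.55 0 0 0.025 0; 0.55 0 0 0.05 0; 0.55 0 0 0.09 0; 0.55 0 0 0.09 0"}}

```text
time_s: 26.5
ee_pos: [618.0, 34.4, 337.9]
tcp_rot: [[0.138, 0.99, 0.009], [0.99, -0.138, 0.001], [0.002, 0.008, -1.0]]
force: [-0.2, 0.5, 0.3]
opening: 0.226
grasp_force: 0.0
```

Run:
```python
from h import *
o=r.observe();print(o["ee_pos"],o["force"],o["grasp_force"],o["opening"])
t,d=r.camera("side");A=mask_pts("side",d,d>0);b=t[d>0].astype(int)
K=A[(b[:,2]>80)&(b[:,2]>1.8*b[:,1])&(A[:,2]>120)&(abs(A[:,1]-180)<60)];print(len(K),K.mean(0))
s,ds=r.camera("scene");A=mask_pts("scene",ds,ds>0)
n=A[(A[:,2]>130)&(A[:,1]>60)&(A[:,1]<150)&(A[:,0]<690)]
x=(n-[489.2,52.5,0])@U;print("lid angle",np.arctan(np.polyfit(n[:,2],x,1)[0]),len(n),n[:,2].max())
p=np.polyfit(x,n[:,2],1);print(np.arctan(p[0]))
```

```text
[618.   34.4 337.9] [-0.2  0.5  0.3] 0.0 0.22561799109021244
83 [620.6 175.6 257. ]
lid angle -0.08331275234502923 1790 650.7393395412729
-0.6793088444308505
```

```bash
python3 -c "
from bench import r
print(r.sign_off())"
```

```text
the job is handed in; nothing more can be done
None
```

The job is handed in at 26.5 s of the 72 s allowed: the key is turned (about 1.5 rad) and left in the lock, the lid stands by itself at about 1.1 rad, and the arm is clear of everything. `sign_off()` returned no verdict, and I did not re-measure the nippers, jar and polish bottle, though nothing was moved near them.

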